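Put the microscope optics away in their fitted tray

ROBOT

A 7-joint arm with a two-finger parallel gripper is mounted at the origin on the work surface. World frame = base frame: x ahead of the robot, y to its left, z up, the work surface at z = 0. Lengths are in m, angles in rad, forces in N, time in s.
With the tool pointing down it reaches from about 0.4 to 0.85 m from the base axis. Payload 4.5 kg.
Tool frame: the origin (TCP) lies where the fingers leave the gripper's body, on its centre line; the fingertips stand 64 mm ahead of it and the grasp point (between the pads) lies 45 mm ahead of it; z points along the fingers, y is the line along which they close (so a half turn about z gives the same grasp; the last joint's range is limited). The gripper opens to 88 mm and grips with 3 to 60 N. Pads are 18 mm wide; open, the fingers measure 123 mm over their backs; the gripper's body (75 mm by 187 mm) begins 45 mm behind the grasp point.
Start: joints at [1.194, 0.689, -0.195, 1.565, 0.157, 0.902, -0.215], TCP at [0.25, -0.573, 0.303] pointing down, gripper open.
Joint ranges: [-3.01, 3.01], [-0.46, 2.08], [-1.47, 1.51], [0.13, 2.56], [-1, 4.14], [0.04, 2.09], [-2.66, 2.66]. Speed limits (rad/s): [2.57, 2.57, 3.14, 3.14, 3.14, 3.14, 3.14].

INTERFACE

Orientations are given as a unit quaternion [x, y, z, w].
In Python, from plant import r gives the robot as it stands.
- The arm moves only by the tool play_rows, never from a script. Its arguments are lists of equal length, an entry for each row: "translation": the shift along the tool's x, y, z in m, a list of three; "delta_rot": the turn, a rotation vector about the tool's x, y, z in degrees, a list of three; "grip": the opening, from -1 (shut) to 1 (fully open). In form: {"translation": [[x, y, z], ...], "delta_rot": [[rx, ry, rz], ...], "grip": [grip, ...]}. A call has 1 to 20 rows; each row shifts and turns the commanded pose from where the row before left it, along the tool's axes as they then stand; what a row does not reach is not made up. A row lasts 1/8 s, in which the tool goes at most 62.5 mm and 10.7 degrees, less where a joint would pass 70% of its speed; a pose out of reach is approached as far as the arm can. A call with a gripper value outside its range is refused whole. The fingers move at their own pace and stop on an object; "squeeze" is the grip in N (left out, the last holds). Time passes only in rows, so rows that do not move let the fingers close. It gives the time, the measured TCP pose, the force, the opening and the grip force at its end, in the units of the state.
- r.get_state(): the state, without advancing time (a new reading comes with each control period).
- r.snapshot(name): name is "scene" or "top" or "wrist"; returns the picture (384x512x3 uint8, blue, green, red); there is no depth.
- r.get_calibration(name): a dict with "intrinsics" (3x3 intrinsics, pixels), "k1" (the pictures are not rectified: a ray, as slopes to the right and down, at radius r is drawn at 1 + k1 r^2 times it, then the intrinsics apply), "eye" and "rotation" of the camera in the world. Camera axes: x right, y up, looking along -z (the intrinsics and any distortion apply to the point x, -y, -z); pixel columns grow to the right and rows downward; lengths in m; the calibration is good to about 2 mm. A picture is of the moment at which its call begins: read the wrist's pose just before it. get_calibration takes no time and is no camera call; for the wrist camera it gives the pose at the moment of the call.
- r.finish_job(): hands the job in; it is judged then, once.
Trained networks look in the newest picture that a camera, given by its name, has taken for a name from the list of things; names that differ only in an ending like _2 or _b are one class to them, and where a whole thing is asked for, a point or a joint stands for the part that bears it (a point fixed in the world has none). Each returns a list of dicts, best first, with "confidence" (0 to 1); they miss things now and then, are a little off and sometimes report something else, mostly with a low value. They report only what shows in the picture. A call takes as long as a camera call. They do not tell look-alikes from the thing itself.
- r.look_for(camera, target): "point" ([x, y, z] in m, in world coordinates, good to about 4 mm: the middle of the surface that is visible of it).
- r.silhouettes(camera, target): "pixels" (384x512 bool, what is visible of it).
The state is a dict: "clock": time; "q": joint angles; "qd": joint speeds; "joint_torque": joint torques, N m; "tool_pos": TCP position; "eef_rot": TCP orientation; "contact_force": force on the tool from outside, world axes, zero at the start; "moment": the same for the moment, N m; "opening": opening from 0.0 (shut) to 1.0 (fully open); "finger_force": force on a finger pad.
Only numpy, scipy, OpenCV 4.12 (cv2) and the standard library are available. Lean on these libraries where they do the work, as an engineer would, in place of code of your own. Each camera call takes 0.05 s, during which the arm holds its last target. There are 200 camera calls.

TASK

Put the four loose microscope accessories away in the fitted tray, each in the insert cut for it: the wooden slide case in the rectangular recess, the auxiliary lens in the wide round recess, the eyepiece barrel down in the plain bore until its head rests on the insert, and the camera tube in the yellow-ringed bore, slid down until its yellow mark meets the mouth. They are optics, so lower each one into place rather than dropping it, and leave the cleaner bottle and the parts dish where they are.

Things in the scene. Friction and masses are not known exactly. Their poses are not given: they have to be found in the camera images.
- slide_case: Wooden stage-micrometer case with brass clasp and a paper label on its lid, 84 (x) x 36 (y) x 24 (z) mm, about 70 g, lying flat. Origin at the centre of its underside, x along its length, z up. Either way round is right in its recess.
- aux_lens: Auxiliary objective lens, round: pale green-white body 58 mm in diameter and 22 mm high with a black band, topped by a 48 mm silver thread ring to 28 mm and a domed glass (to 32 mm). About 150 g. Origin at the centre of its underside, z up. It stands, and is stowed, thread and glass up.
- eyepiece: Eyepiece standing upright on its barrel: silver barrel 30 mm in diameter and 32 mm long (lower edge bevelled 3 mm), above it a black head 44 mm in diameter from 32 to 66 mm height, domed glass on top (to 69 mm). About 90 g. Origin at the centre of the barrel's lower end, z up.
- camera_tube: Slender silver camera-adapter tube standing upright, 24 mm in diameter (lower edge bevelled to 20 mm), to 78 mm height, above it a 22 mm thread ring to 84 mm; black band near the top; yellow mark ring from 36 to 40 mm above its lower end. About 80 g. Origin at the centre of its lower end, z up.
- case_insert: Fixed grey square insert 104 x 104 x 42 mm, one of four standing 105 mm apart, 2 by 2, in the black tray. Origin at the centre of its underside (5 mm above the bench), z up, x and y along its sides; top face at 42 mm. Its rectangular recess, centred, is 94 mm along x and 46 mm along y, 8 mm deep (blue floor 34 mm above the origin).
- lens_insert: Fixed grey square insert 104 x 104 x 42 mm, one of four standing 105 mm apart, 2 by 2, in the black tray. Origin at the centre of its underside (5 mm above the bench), z up, x and y along its sides; top face at 42 mm. Its wide round recess, centred, is 68 mm in diameter and 8 mm deep (blue floor 34 mm above the origin).
- eyepiece_insert: Fixed grey square insert 104 x 104 x 42 mm, one of four standing 105 mm apart, 2 by 2, in the black tray. Origin at the centre of its underside (5 mm above the bench), z up, x and y along its sides; top face at 42 mm. Its plain centred bore is 34.5 mm in diameter and 36 mm deep (blue floor 6 mm above the origin); the eyepiece's head comes to rest on the top face.
- tube_insert: Fixed grey square insert 104 x 104 x 42 mm, one of four standing 105 mm apart, 2 by 2, in the black tray. Origin at the centre of its underside (5 mm above the bench), z up, x and y along its sides; top face at 42 mm. Its centred bore is 27.5 mm in diameter and 36 mm deep (blue floor 6 mm above the origin), its mouth ringed in yellow; with the tube on that floor, its mark begins at the mouth.
- cleaner_bottle: Bystander: white lens-cleaner bottle with blue cap, 42 mm in diameter, 100 mm high, standing loose beyond the work. Origin at the centre of its underside.
- parts_dish: Bystander: shallow white round dish with small turned parts in it, 90 mm in diameter, 15 mm high, loose. Origin at the centre of its underside.
Things that resemble listed ones, but are neither listed nor needed, are in the scene too. Of the things that look like the slide_case, the middle-sized one is meant.

How it is judged:
By the outcome, as a careful person would: the job done as asked, in the order asked, and still so for the second after the job is handed in, with the robot touching nothing.
It also fails if it takes over 128 s, if anything falls off the work surface, if the arm or the gripper's body presses on something with over 40 N, if the wrist force passes 120 N, or if a joint passes its speed limit or range.

## Working session

There is one attempt and no reset: what is moved stays moved. The work goes in short steps, Python scripts to look and compute and a tool call to move; the robot and the scene stay as the last step left them, time stands still between calls to the robot, and variables do not carry over. Pictures are saved under pics/ and viewed, at most 14 in all, crops included, and the job is handed in when it is done.

Besides the shell and the picture viewer there is one more tool, called after ">>>" by a JSON object that holds its "api" and its "payload". play_rows: Moves the arm, as the interface text tells. Its arguments: {"type":"object","properties":{"translation":{"type":"array","items":{"type":"array","items":{"type":"number"}}},"delta_rot":{"type":"array","items":{"type":"array","items":{"type":"number"}}},"grip":{"type":"array","items":{"type":"number"}},"squeeze":{"type":"number"}},"required":["translation","delta_rot","grip"]}

```bash
ls; mkdir -p pics
cat > h.py <<'E'
import numpy as np, cv2
from plant import r
from scipy.spatial.transform import Rotation as R
def ray(cal,u,v):
    K=np.array(cal["intrinsics"]);k=cal["k1"]
    d=np.array([(u-K[0,2])/K[0,0],(v-K[1,2])/K[1,1]]);s=d.copy()
    for _ in range(30): s=d/(1+k*(s@s))
    return np.array(cal["eye"]),np.array(cal["rotation"])@np.array([s[0],-s[1],-1])
def at_z(cal,u,v,z):
    e,d=ray(cal,u,v);return e+d*(z-e[2])/d[2]
def proj(cal,p):
    K=np.array(cal["intrinsics"]);c=np.array(cal["rotation"]).T@(np.array(p)-cal["eye"])
    s=np.array([c[0],-c[1]])/-c[2];s=s*(1+cal["k1"]*(s@s));return np.array([K[0,0]*s[0]+K[0,2],K[1,1]*s[1]+K[1,2]])
NAMES="slide_case aux_lens eyepiece camera_tube case_insert lens_insert eyepiece_insert tube_insert cleaner_bottle parts_dish".split()
E
python3 - <<'E'
from h import *
s=r.get_state();print({k:np.round(v,3).tolist() for k,v in s.items()})
for c in("scene","top"):
    cv2.imwrite(f"pics/{c}0.png",r.snapshot(c))
    cal=r.get_calibration(c);print(c,np.round(cal["eye"],3),np.round(cal["intrinsics"],1).tolist(),cal["k1"])
    for n in NAMES:
        for d in r.look_for(c,n)[:4]: print(c,n,np.round(d["point"],3),round(d["confidence"],2),proj(cal,d["point"]).round())
E
```

```text
pics
{'clock': 0.0, 'q': [1.194, 0.69, -0.195, 1.566, 0.157, 0.903, -0.215], 'qd': [0.001, 0.001, 0.001, -0.002, 0.001, 0.001, -0.0], 'joint_torque': [-0.001, -52.757, -1.267, -15.343, -0.053, 0.007, 0.0], 'tool_pos': [0.249, -0.573, 0.302], 'eef_rot': [0.979, 0.204, -0.0, -0.001], 'contact_force': [1.145, -0.146, 0.422], 'moment': [-0.002, 0.004, 0.003], 'finger_force': 0.0, 'opening': 1.001}
scene [ 1.323 -0.332  0.7  ] [[435.6, 0.0, 254.8], [0.0, 435.6, 193.1], [0.0, 0.0, 1.0]] -0.07711837619981138Traceback (most recent call last):
  File "<stdin>", line 7, in <module>
  File "h.py", line 12, in proj
    K=np.array(cal["intrinsics"]);c=np.array(cal["rotation"]).T@(np.array(p)-cal["eye"])
                                    ~~~~~~~~~~~~~~~~~~~~~~~~~~~^^~~~~~~~~~~~~~~~~~~~~~~~
ValueError: matmul: Input operand 1 has a mismatch in its core dimension 0, with gufunc signature (n?,k),(k,m?)->(n?,m?) (size 3 is different from 4)
```

```bash
sed -i 's/np.array(cal\["rotation"\])/R.from_quat(cal["rotation"]).as_matrix()/g' h.py
python3 - <<'E'
from h import *
for c in("scene","top"):
    cv2.imwrite(f"pics/{c}0.png",cv2.resize(r.snapshot(c),(800,600),interpolation=cv2.INTER_CUBIC))
    cal=r.get_calibration(c);print(c,np.round(cal["eye"],3),np.round(cal["rotation"],3),np.round(cal["intrinsics"],1).tolist(),cal["k1"])
    for n in NAMES:
        for d in r.look_for(c,n)[:4]: print(c,n,np.round(d["point"],3),round(d["confidence"],2),proj(cal,d["point"]).round())
E
```

```text
scene [ 1.323 -0.332  0.7  ] [0.355 0.246 0.52  0.737] [[435.6, 0.0, 254.8], [0.0, 435.6, 193.1], [0.0, 0.0, 1.0]] -0.07711837619981138
scene slide_case [ 0.356 -0.177  0.031] 0.93 [185. 162.]
scene slide_case [ 0.461 -0.092  0.023] 0.85 [227. 181.]
scene slide_case [0.536 0.008 0.014] 0.55 [274. 193.]
scene slide_case [0.572 0.313 0.046] 0.15 [387. 167.]
scene aux_lens [ 0.626 -0.129  0.024] 0.64 [233. 226.]
scene eyepiece [0.572 0.313 0.046] 0.73 [387. 167.]
scene eyepiece [ 0.597 -0.255  0.056] 0.59 [174. 219.]
scene camera_tube [ 0.467 -0.215  0.049] 0.76 [179. 184.]
scene camera_tube [0.791 0.026 0.056] 0.7 [329. 249.]
scene case_insert [0.49  0.156 0.045] 0.57 [320. 162.]
scene case_insert [ 0.464 -0.089  0.023] 0.41 [229. 181.]
scene lens_insert [0.574 0.311 0.045] 0.63 [387. 168.]
scene eyepiece_insert [0.6   0.191 0.044] 0.78 [352. 183.]
scene tube_insert [0.458 0.275 0.044] 0.68 [353. 148.]
scene cleaner_bottle [0.796 0.024 0.057] 0.77 [329. 250.]
scene parts_dish [ 0.52  -0.434  0.   ] 0.73 [ 94. 233.]
top [ 0.481 -0.075  0.987] [ 0.035 -0.038 -0.696  0.716] [[371.9, 0.0, 254.1], [0.0, 371.9, 199.5], [0.0, 0.0, 1.0]] -0.12230394066955992
top slide_case [0.534 0.01  0.02 ] 0.69 [220. 217.]
top slide_case [ 0.449 -0.088  0.023] 0.59 [257. 251.]
top slide_case [ 0.335 -0.17   0.028] 0.57 [288. 297.]
top aux_lens [ 0.611 -0.122  0.027] 0.92 [272. 189.]
top eyepiece [ 0.578 -0.253  0.066] 0.56 [324. 201.]
top camera_tube [ 0.523 -0.434  0.001] 0.56 [385. 226.]
top case_insert [0.488 0.174 0.046] 0.88 [154. 232.]
top lens_insert [0.562 0.307 0.047] 0.62 [105. 202.]
top eyepiece_insert [0.588 0.202 0.046] 0.9 [146. 193.]
top tube_insert [0.464 0.281 0.051] 0.82 [112. 240.]
top cleaner_bottle [0.773 0.024 0.065] 0.65 [217. 122.]
top cleaner_bottle [ 0.583 -0.252  0.067] 0.28 [324. 199.]
top parts_dish [ 0.521 -0.432  0.001] 0.74 [385. 226.]
```

View pics/top0.png

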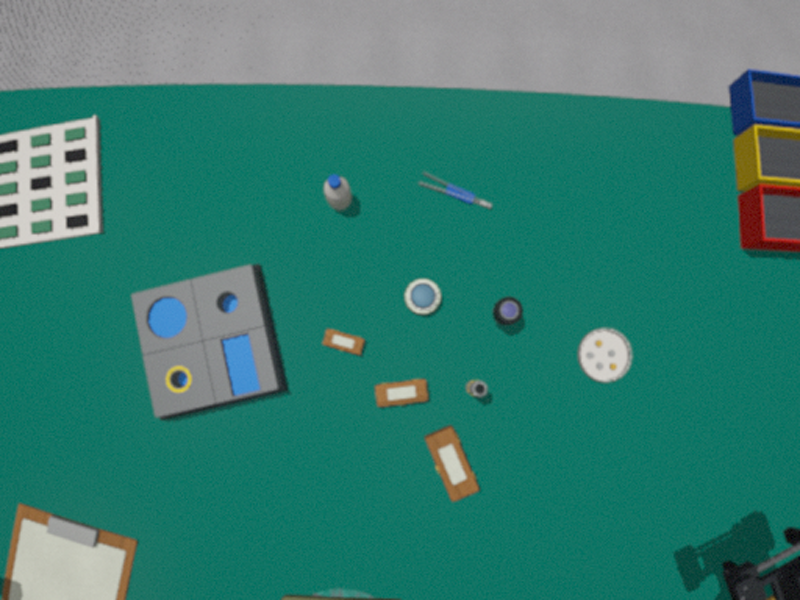

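View pics/scene0.png

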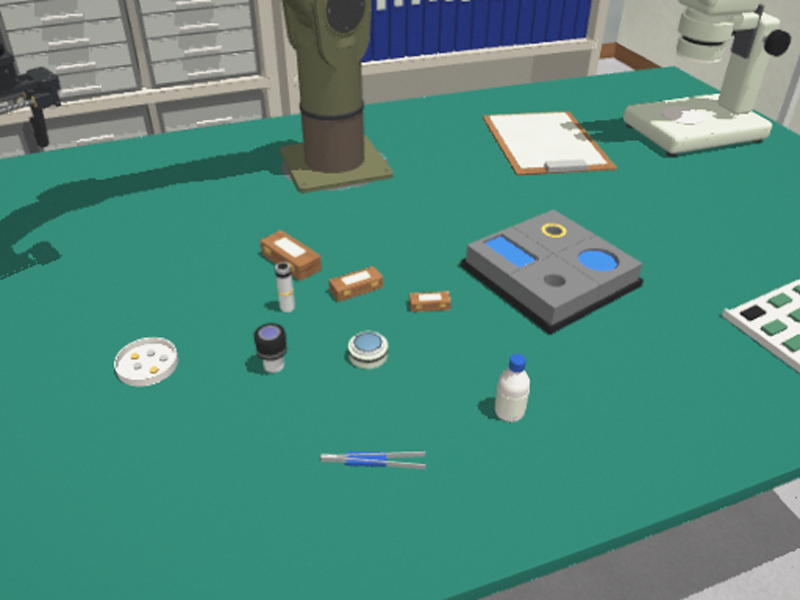

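Top view: three look-alike cases at (343,341) small, (401,392) middle and (452,464) large; the middle one is meant. Lens is at (423,296), eyepiece at (508,311), tube at (477,388), dish at (605,355) and bottle at (338,192). In the tray, the lens recess is top-left, the plain bore top-right, the yellow bore bottom-left and the rectangular recess bottom-right. I'll move the wrist camera over them to measure.

>>> {"api": "play_rows", "payload": {"translation": [[0.0456,-0.0348,-0.0056],[0.0456,-0.0348,-0.0056],[0.0456,-0.0348,-0.0056],[0.0456,-0.0348,-0.0056],[0.0456,-0.0348,-0.0056],[0.0456,-0.0348,-0.0056],[0.0456,-0.0348,-0.0056],[0.0456,-0.0348,-0.0056],[0.0456,-0.0348,-0.0056],[0,0,0],[0,0,0],[0,0,0],[0,0,0],[0,0,0],[0,0,0],[0,0,0],[0,0,0],[0,0,0],[0,0,0]], "delta_rot": [[0,0,0],[0,0,0],[0,0,0],[0,0,0],[0,0,0],[0,0,0],[0,0,0],[0,0,0],[0,0,0],[0,0,-9.4],[0,0,-9.4],[0,0,-9.4],[0,0,-9.4],[0,0,-9.4],[0,0,-9.4],[0,0,-9.4],[0,0,-9.4],[0,0,0],[0,0,0]], "grip": [1,1,1,1,1,1,1,1,1,1,1,1,1,1,1,1,1,1,1], "squeeze": 15}}

```text
clock: 3.58
tool_pos: [0.5008, -0.122, 0.3532]
eef_rot: [0.652, 0.758, -0.0, 0.0]
contact_force: [0.1, -0.4, 0.0]
opening: 1.001
finger_force: 0.0
```

Run:
```python
from h import *
s=r.get_state();print({k:np.round(s[k],3).tolist() for k in("clock","q","tool_pos","eef_rot")})
c="wrist";cal=r.get_calibration(c);im=r.snapshot(c);cv2.imwrite("pics/w1raw.png",im)
cv2.imwrite("pics/w1.png",cv2.resize(im,(800,600),interpolation=cv2.INTER_CUBIC))
print(np.round(cal["eye"],3),np.round(cal["rotation"],3),np.round(cal["intrinsics"],1).tolist(),cal["k1"])
for n in NAMES[:4]:
    for d in r.look_for(c,n)[:4]: print(c,n,np.round(d["point"],3),round(d["confidence"],2),proj(cal,d["point"]).round()*1.5625)
```

```text
{'clock': 3.575, 'q': [0.508, 0.521, -0.563, 1.815, 0.345, 0.904, -0.063], 'tool_pos': [0.501, -0.122, 0.353], 'eef_rot': [0.652, 0.758, -0.0, 0.0]}
[ 0.49  -0.052  0.435] [-0.14  -0.01   0.074  0.987] [[314.0, 0.0, 259.9], [0.0, 314.0, 193.5], [0.0, 0.0, 1.0]] -0.04819224142690892
wrist slide_case [0.532 0.008 0.019] 0.85 [470.3125  93.75  ]
wrist slide_case [ 0.339 -0.17   0.034] 0.8 [209.375 278.125]
wrist slide_case [ 0.445 -0.087  0.027] 0.59 [345.3125 196.875 ]
wrist aux_lens [ 0.607 -0.116  0.033] 0.72 [532.8125 260.9375]
wrist camera_tube [ 0.461 -0.204  0.077] 0.86 [340.625  354.6875]
```

View pics/w1.png

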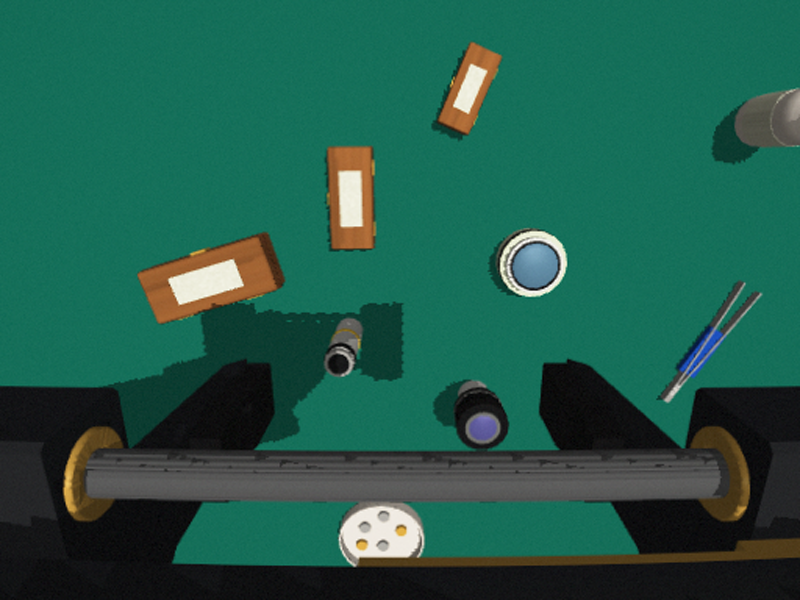

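Wrist view: three cases at (470,88) small, (351,198) middle and (211,278) large; lens at (532,262), tube top at (341,360) and eyepiece glass at (484,428). Next is a look over the tray, then all the fits.

>>> {"api": "play_rows", "payload": {"translation": [[0.055,0.0125,0],[0.055,0.0125,0],[0.055,0.0125,0],[0.055,0.0125,0],[0.055,0.0125,0],[0.055,0.0125,0],[0,0,0],[0,0,0]], "delta_rot": [[0,0,0],[0,0,0],[0,0,0],[0,0,0],[0,0,0],[0,0,0],[0,0,0],[0,0,0]], "grip": [1,1,1,1,1,1,1,1]}}

```text
clock: 4.82
tool_pos: [0.5248, 0.2148, 0.3528]
eef_rot: [0.651, 0.759, -0.001, 0.0]
contact_force: [0.3, -0.9, 0.5]
opening: 1.001
finger_force: 0.0
```

Run:
```python
from h import *
import pickle
c="wrist";cal=r.get_calibration(c);im=r.snapshot(c);cv2.imwrite("pics/w2raw.png",im)
pickle.dump(cal,open("w2cal.pkl","wb"))
cv2.imwrite("pics/w2.png",cv2.resize(im,(800,600),interpolation=cv2.INTER_CUBIC))
print(r.get_state()["tool_pos"])
for n in NAMES[4:8]:
    for d in r.look_for(c,n)[:2]: print(c,n,np.round(d["point"],3),round(d["confidence"],2),proj(cal,d["point"]).round())
w=cv2.imread("pics/w1raw.png")[20:210,70:370]
cv2.imwrite("pics/w1crop.png",cv2.resize(w,(795,504),interpolation=cv2.INTER_CUBIC))
```

```text
[0.52499076 0.21390932 0.35281263]
wrist case_insert [0.491 0.177 0.047] 0.82 [229. 187.]
wrist lens_insert [0.559 0.305 0.043] 0.75 [300.  92.]
wrist eyepiece_insert [0.489 0.181 0.05 ] 0.64 [228. 184.]
wrist tube_insert [0.456 0.276 0.047] 0.81 [211. 103.]
```

View pics/w2.png

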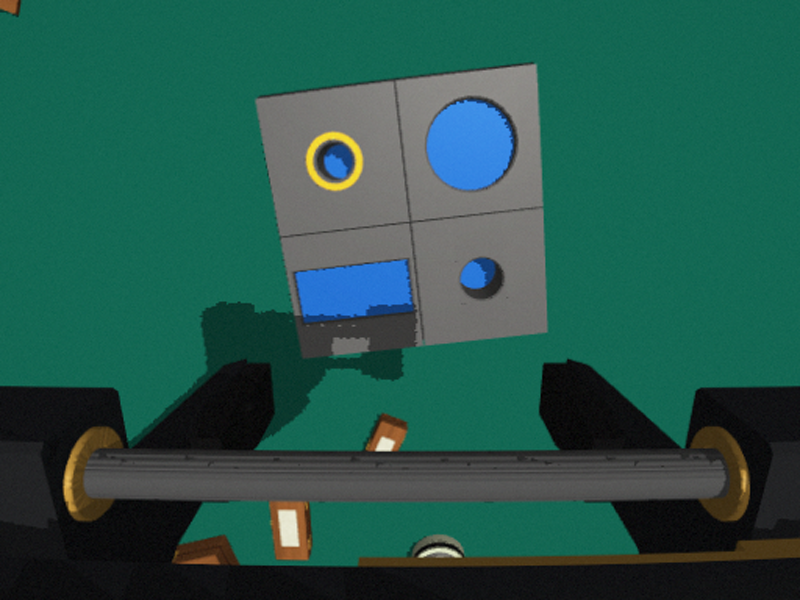

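View pics/w1crop.png

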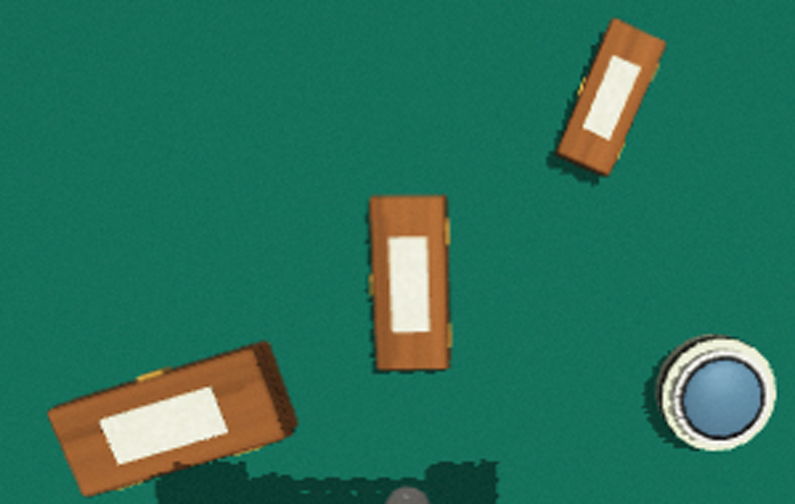

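```bash
cat >> h.py <<'E'
from scipy.optimize import minimize
def cyl(r0,z0,r1,z1,n=48):
    a=np.linspace(0,2*np.pi,n,endpoint=False);c=np.c_[np.cos(a),np.sin(a)]
    return np.r_[np.c_[c*r0,np.full(n,z0)],np.c_[c*r1,np.full(n,z1)]]
box=lambda x,y,z0,z1:np.array([[i*x/2,j*y/2,k] for i in(-1,1) for j in(-1,1) for k in(z0,z1)])
PARTS={"slide_case":[box(.084,.036,0,.024)],
"aux_lens":[cyl(.029,0,.029,.022),cyl(.024,.022,.024,.028),cyl(.015,.028,.012,.032)],
"eyepiece":[cyl(.012,0,.015,.003),cyl(.015,.003,.015,.032),cyl(.022,.032,.022,.066)],
"camera_tube":[cyl(.010,0,.012,.002),cyl(.012,.002,.012,.078),cyl(.011,.078,.011,.084)]}
def nongreen(im,marg=6):
    f=cv2.GaussianBlur(im,(3,3),0).astype(int);return f[...,1]-np.maximum(f[...,0],f[...,2])<marg
def render(cal,parts,x,y,yaw,z=0,S=4,shape=(384,512)):
    m=np.zeros((shape[0]*S,shape[1]*S),np.uint8);c,s=np.cos(yaw),np.sin(yaw)
    for P in parts:
        Q=P@np.array([[c,s,0],[-s,c,0],[0,0,1]])+[x,y,z]
        uv=np.array([proj(cal,q) for q in Q]);h=cv2.convexHull(((uv+.5)*S).astype(np.float32)).astype(int)
        cv2.fillConvexPoly(m,h,1)
    return cv2.resize(m.astype(np.float32),shape[::-1],interpolation=cv2.INTER_AREA)
def fit(cal,mask,parts,x,y,yaw=None,z=0,pad=12):
    # keep the blob that overlaps the first guess
    g=render(cal,parts,x,y,yaw or 0,z)>0
    n,l=cv2.connectedComponents(mask.astype(np.uint8));k=np.bincount(l[g&(l>0)]).argmax();m=(l==k).astype(np.float32)
    p0=[x,y]+([yaw] if yaw is not None else [])
    f=lambda p:np.abs(render(cal,parts,p[0],p[1],p[2] if len(p)>2 else 0,z)-m).sum()
    st=np.array([p0]+[np.array(p0)+np.eye(len(p0))[i]*([.008,.008,.15][i]) for i in range(len(p0))])
    o=minimize(f,p0,method="Nelder-Mead",options=dict(initial_simplex=st,xatol=1e-4,fatol=.3,maxiter=120))
    return o.x,o.fun,m.sum()
E
python3 - <<'E'
from h import *
import pickle
cal2=pickle.load(open("w2cal.pkl","rb"))
# w1 calibration: same mount relation
dummy=None
s=1/1.5625
P={k:at_z(cal2,(u+.5)*s-.5,(v+.5)*s-.5,.047)[:2] for k,(u,v) in dict(a=(257,98),b=(536,65),c=(547,331),d=(303,357),m=(411,222)).items()}
for k,v in P.items(): print(k,v.round(4))
print("sides",[round(np.linalg.norm(P[i]-P[j]),4) for i,j in("ab","bc","cd","da","am","cm")])
im=cv2.imread("pics/w2raw.png");hsv=cv2.cvtColor(im,cv2.COLOR_BGR2HSV)
y=((hsv[...,0]>20)&(hsv[...,0]<35)&(hsv[...,1]>140)&(hsv[...,2]>120)).astype(np.uint8);y[150:]=0
c=max(cv2.findContours(y,0,1)[0],key=cv2.contourArea);e=cv2.fitEllipse(c);print("ring",e,at_z(cal2,*e[0],.047).round(4))
grey=((hsv[...,1]<40)&(hsv[...,2]>70)).astype(np.uint8);grey[235:]=0
cs,hi=cv2.findContours(grey,cv2.RETR_CCOMP,cv2.CHAIN_APPROX_NONE)
for c,h in zip(cs,hi[0]):
    if h[3]>=0 and cv2.contourArea(c)>150:
        e=cv2.fitEllipse(c);print("hole",np.round(e[0],1),np.round(e[1],1),at_z(cal2,*e[0],.047).round(4))
E
```

```text
a [0.3967 0.3135]
b [0.5965 0.3671]
c [0.6509 0.1675]
d [0.4506 0.113 ]
m [0.524  0.2398]
sides [np.float64(0.2068), np.float64(0.2069), np.float64(0.2075), np.float64(0.2077), np.float64(0.147), np.float64(0.1461)]
ring ((213.50953674316406, 102.74565124511719), (35.145748138427734, 36.56327438354492), 157.05844116210938) [0.4587 0.2769 0.047 ]
hole [307.8 177.6] [27.3 29. ] [0.5872 0.204  0.047 ]
hole [213.4 102.8] [38.8 40.1] [0.4586 0.2769 0.047 ]
hole [301.3  91.8] [58.2 61.8] [0.5597 0.3051 0.047 ]
```

Crop: the case at (408,283) measures between the small and the large ones, and its 84 x 36 proportions fit. The tray fits at centre (0.524,0.240), yaw about 15°, and the hole centres agree to 1 mm. I'm going back for one view of all four objects.

>>> {"api": "play_rows", "payload": {"translation": [[-0.058,-0.0125,0],[-0.058,-0.0125,0],[-0.058,-0.0125,0],[-0.058,-0.0125,0],[-0.058,-0.0125,0],[-0.058,-0.0125,0],[-0.058,-0.0125,0],[0,0,0],[0,0,0]], "delta_rot": [[0,0,0],[0,0,0],[0,0,0],[0,0,0],[0,0,0],[0,0,0],[0,0,0],[0,0,0],[0,0,0]], "grip": [1,1,1,1,1,1,1,1,1]}}

```text
clock: 6.2
tool_pos: [0.4997, -0.1989, 0.3532]
eef_rot: [0.652, 0.759, 0.0, -0.0]
contact_force: [0.1, 0.1, 0.0]
opening: 0.999
finger_force: 0.0
```

Run:
```python
from h import *
import pickle
c="wrist";cal=r.get_calibration(c);im=r.snapshot(c);cv2.imwrite("pics/w3raw.png",im)
pickle.dump(cal,open("w3cal.pkl","wb"));print(r.get_state()["tool_pos"])
calt=r.get_calibration("top");imt=r.snapshot("top")
G={"slide_case":(.448,-.087,np.radians(98)),"aux_lens":(.611,-.12,None),"eyepiece":(.58,-.253,None),"camera_tube":(.462,-.208,None)}
vis=im.copy()
for n,(x,y,a) in G.items():
    for nm,cc,ii in(("wrist",cal,im),("top",calt,imt)):
        try:
            p,e,A=fit(cc,nongreen(ii),PARTS[n],x,y,a);print(n,nm,p.round(4),"err",e.round(1),"area",A)
            if nm=="wrist":
                m=(render(cc,PARTS[n],p[0],p[1],p[2] if a else 0)>.5).astype(np.uint8)
                cv2.drawContours(vis,cv2.findContours(m,0,1)[0],-1,(255,0,255),1)
        except Exception as ex: print(n,nm,ex)
cv2.imwrite("pics/w3.png",cv2.resize(vis,(800,600),interpolation=cv2.INTER_CUBIC))
```

```text
[ 0.49997895 -0.19792742  0.35331702]
slide_case wrist [ 0.4484 -0.089   1.7192] err 74.4 area 2150.0
slide_case top [ 0.4483 -0.0878  1.713 ] err 24.6 area 468.0
aux_lens wrist [ 0.6089 -0.1203] err 241.4 area 1543.0
aux_lens top [ 0.6125 -0.1172] err 132.1 area 273.0
eyepiece wrist [ 0.5853 -0.2567] err 97.6 area 1118.0
eyepiece top [ 0.569  -0.2424] err 23695.0 area 23982.0
camera_tube wrist [ 0.4596 -0.2077] err 84.8 area 451.0
camera_tube top [ 0.4135 -0.5454] err 23775.2 area 23982.0
```

View pics/w3.png

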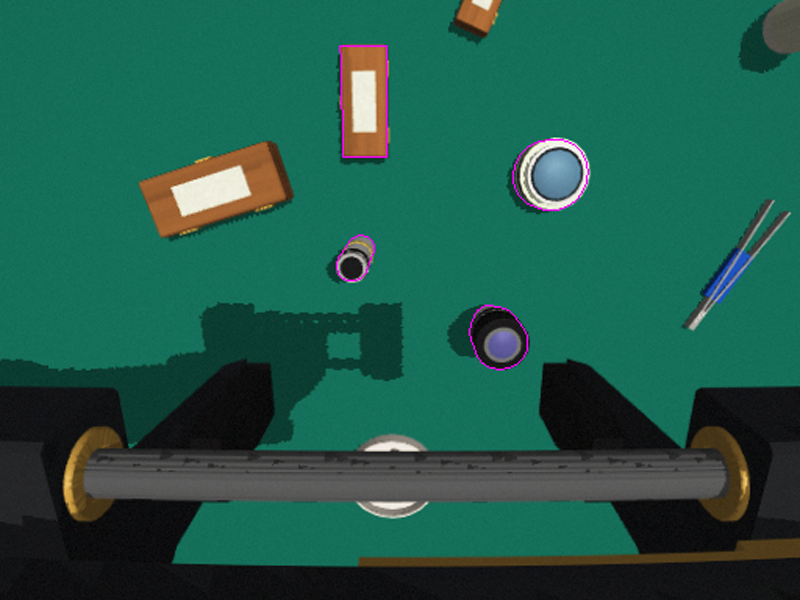

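All outlines sit on their objects. The case is at (0.448,-0.089), yaw 98.5°, and the tool yaw is 98.7°. Grasping the case.

>>> {"api": "play_rows", "payload": {"translation": [[0.058,-0.0171,0],[0.058,-0.0172,0],[0,0,0.05],[0,0,0.05],[0,0,0.05],[0,0,0.05],[0,0,0.04],[0,0,0.025],[0,0,0.014],[0,0,0],[0,0,0],[0,0,0],[0,0,0],[0,0,0],[0,0,0],[0,0,0],[0,0,0]], "delta_rot": [[0,0,0],[0,0,0],[0,0,0],[0,0,0],[0,0,0],[0,0,0],[0,0,0],[0,0,0],[0,0,0],[0,0,0],[0,0,0],[0,0,0],[0,0,0],[0,0,0],[0,0,0],[0,0,0],[0,0,0]], "grip": [1,1,1,1,1,1,1,1,1,1,0.4,-0.2,-0.3,-0.3,-0.3,-0.3,-0.3], "squeeze": 15}}

```text
clock: 8.43
tool_pos: [0.4499, -0.09, 0.0771]
eef_rot: [0.651, 0.759, -0.001, -0.001]
contact_force: [-0.0, 0.0, 0.7]
opening: 0.405
finger_force: 15.0
```

>>> {"api": "play_rows", "payload": {"translation": [[0,0,-0.03],[0,0,-0.06],[0,0,-0.06],[0.0515,0.0152,0],[0.0515,0.0152,0],[0.0515,0.0152,0],[0.0515,0.0152,0],[0.0515,0.0152,0],[0,0,0],[0,0,0],[0,0,0],[0,0,0],[0,0,0],[0,0,0],[0,0,0],[0,0,0],[0,0,0],[0,0,0]], "delta_rot": [[0,0,0],[0,0,0],[0,0,0],[0,0,0],[0,0,0],[0,0,0],[0,0,0],[0,0,0],[0,0,10.45],[0,0,10.45],[0,0,10.45],[0,0,10.45],[0,0,10.45],[0,0,10.45],[0,0,10.45],[0,0,10.45],[0,0,0],[0,0,0]], "grip": [-0.3,-0.3,-0.3,-0.3,-0.3,-0.3,-0.3,-0.3,-0.3,-0.3,-0.3,-0.3,-0.3,-0.3,-0.3,-0.3,-0.3,-0.3]}}

```text
clock: 10.68
tool_pos: [0.4861, 0.1761, 0.2268]
eef_rot: [0.991, 0.133, -0.001, -0.0]
contact_force: [-0.4, -0.8, -1.0]
opening: 0.405
finger_force: 15.0
```

Run:
```python
from h import *
c="wrist";cal=r.get_calibration(c);im=r.snapshot(c);s=r.get_state();t=s["tool_pos"];q=R.from_quat(s["eef_rot"])
print(t,q.as_matrix()[:,0].round(4),s["opening"])
# overlay: predicted tray corners/recess and expected case hull
yaw=np.radians(15.05);C=np.array([.4867,.1759])
vis=im.copy()
rot=np.array([[np.cos(yaw),-np.sin(yaw)],[np.sin(yaw),np.cos(yaw)]])
for w,h,z,col in((.094,.046,.047,(0,0,255)),(.104,.104,.047,(0,255,255))):
    pts=[proj(cal,[*(C+rot@np.array([i*w/2,j*h/2])),z]) for i,j in((-1,-1),(1,-1),(1,1),(-1,1))]
    cv2.polylines(vis,[np.round(pts).astype(int)],True,col,1)
m=(render(cal,[box(.084,.036,0,.024)],t[0],t[1],np.arctan2(*q.as_matrix()[1::-1,0]),t[2]-.0771)>.5).astype(np.uint8)
cv2.drawContours(vis,cv2.findContours(m,0,1)[0],-1,(255,0,255),1)
cv2.imwrite("pics/w4.png",cv2.resize(vis,(800,600),interpolation=cv2.INTER_CUBIC))
```

```text
[0.48615687 0.17600113 0.2268329 ] [ 0.9647  0.2635 -0.0026] 0.4029642241510175
```

View pics/w4.png

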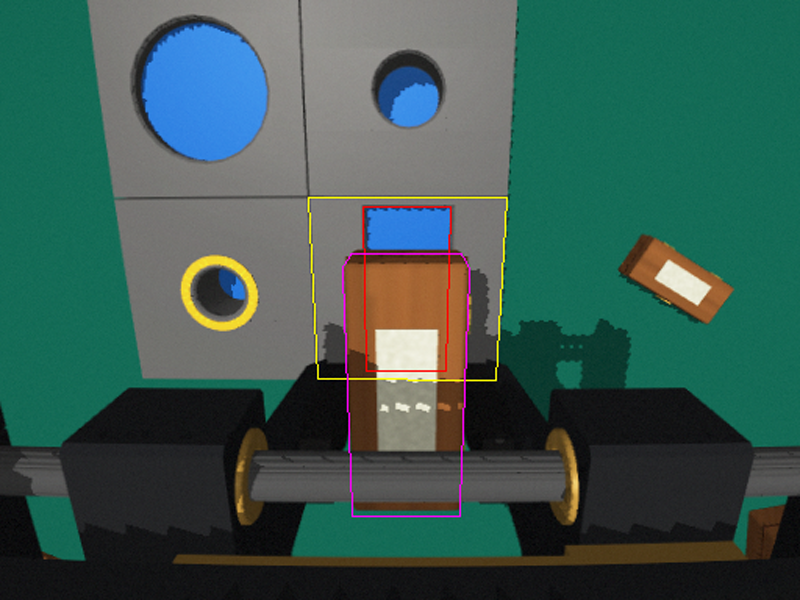

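The tray overlay matches and the held case sits centred over the recess as predicted: the recess outline spans (364–452, 207–371) and the case spans columns 347–468 above it. Lowering.

>>> {"api": "play_rows", "payload": {"translation": [[0,0,0.045],[0,0,0.03],[0,0,0.015],[0,0,0.008],[0,0,0.006],[0,0,0.004],[0,0,0],[0,0,0]], "delta_rot": [[0,0,0],[0,0,0],[0,0,0],[0,0,0],[0,0,0],[0,0,0],[0,0,0],[0,0,0]], "grip": [-0.3,-0.3,-0.3,-0.3,-0.3,-0.3,-0.3,-0.3]}}

```text
clock: 11.72
tool_pos: [0.4863, 0.1762, 0.1193]
eef_rot: [0.991, 0.132, -0.001, -0.0]
contact_force: [-0.5, 0.4, -1.0]
opening: 0.409
finger_force: 15.0
```

>>> {"api": "play_rows", "payload": {"translation": [[0,0,0.0015],[0,0,0.001],[0,0,0.001],[0,0,0],[0,0,0]], "delta_rot": [[0,0,0],[0,0,0],[0,0,0],[0,0,0],[0,0,0]], "grip": [-0.3,-0.3,-0.3,-0.3,-0.3]}}

```text
clock: 12.35
tool_pos: [0.486, 0.1761, 0.1161]
eef_rot: [0.991, 0.132, -0.001, -0.0]
contact_force: [-0.8, -0.8, 6.5]
opening: 0.406
finger_force: 15.0
```

Case seated (6.5 N contact at the expected height). Releasing and going to the lens.

>>> {"api": "play_rows", "payload": {"translation": [[0,0,0],[0,0,0],[0,0,0],[0,0,0],[0,0,-0.05],[0,0,-0.06],[0.0068,0.053,0],[0.0068,0.053,0],[0.0068,0.053,0],[0.0068,0.053,0],[0.0068,0.053,0],[0.0068,0.053,0],[0,0,0],[0,0,0],[0,0,0],[0,0,0]], "delta_rot": [[0,0,0],[0,0,0],[0,0,0],[0,0,0],[0,0,0],[0,0,0],[0,0,0],[0,0,0],[0,0,0],[0,0,0],[0,0,0],[0,0,0],[0,0,-10.45],[0,0,-10.45],[0,0,-10.45],[0,0,-10.45]], "grip": [0,0.3,0.7,1,1,1,1,1,1,1,1,1,1,1,1,1]}}

```text
clock: 14.35
tool_pos: [0.6084, -0.1204, 0.2249]
eef_rot: [0.878, 0.479, -0.001, -0.001]
contact_force: [0.1, 0.5, -0.4]
opening: 1.002
finger_force: 0.0
```

>>> {"api": "play_rows", "payload": {"translation": [[0,0,0],[0,0,0],[0,0,0],[0,0,0],[0,0,0],[0,0,0]], "delta_rot": [[0,0,-10.45],[0,0,-10.45],[0,0,-10.45],[0,0,-10.45],[0,0,0],[0,0,0]], "grip": [1,1,1,1,1,1]}}

```text
clock: 15.1
tool_pos: [0.6086, -0.1204, 0.225]
eef_rot: [0.652, 0.758, -0.001, -0.001]
contact_force: [0.6, 0.3, -0.2]
opening: 0.999
finger_force: 0.0
```

Run:
```python
from h import *
s=r.get_state();print(s["tool_pos"].round(4) if hasattr(s["tool_pos"],"round") else s["tool_pos"],R.from_quat(s["eef_rot"]).as_matrix()[:,:2].T.round(4),s["contact_force"])
c="wrist";cal=r.get_calibration(c);im=r.snapshot(c);vis=im.copy()
for n,(x,y,a) in {"aux_lens":(.609,-.12,None)}.items():
    p,e,A=fit(cal,nongreen(im),PARTS[n],x,y,a);print(n,p.round(4),e.round(1),A)
    m=(render(cal,PARTS[n],p[0],p[1],0)>.5).astype(np.uint8);cv2.drawContours(vis,cv2.findContours(m,0,1)[0],-1,(255,0,255),1)
cv2.imwrite("pics/w5.png",cv2.resize(vis,(800,600),interpolation=cv2.INTER_CUBIC))
c="top";cal=r.get_calibration(c);im=r.snapshot(c)
for n in NAMES[:1]:
    for d in r.look_for(c,n): print(n,np.round(d["point"],3),round(d["confidence"],2))
```

```text
[ 0.6086 -0.1204  0.225 ] [[-1.489e-01  9.889e-01  3.000e-04]
 [ 9.889e-01  1.489e-01 -2.600e-03]] [ 0.56376283  0.34578998 -0.21547977]
aux_lens [ 0.6102 -0.1212] 343.2 2756.0
slide_case [ 0.334 -0.172  0.03 ] 0.86
slide_case [0.533 0.011 0.02 ] 0.84
slide_case [0.486 0.171 0.059] 0.71
```

View pics/w5.png

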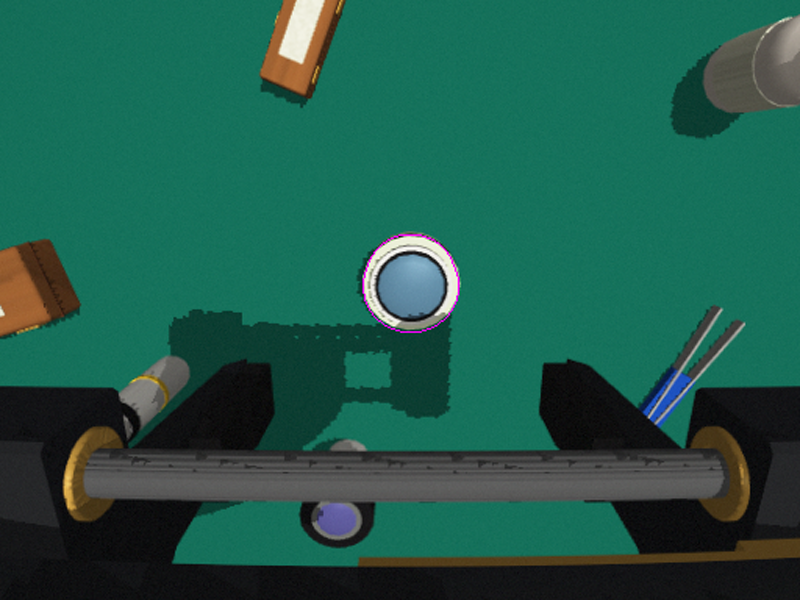

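The lens outline sits on the lens at (411,283), (0.610,-0.121); the fingers straddle it. The case shows in the tray at (0.486,0.171,0.059). Grasping the lens.

>>> {"api": "play_rows", "payload": {"translation": [[-0.001,0.0015,0.05],[0,0,0.05],[0,0,0.03],[0,0,0.013],[0,0,0.008],[0,0,0],[0,0,0],[0,0,0],[0,0,0],[0,0,0],[0,0,0]], "delta_rot": [[0,0,0],[0,0,0],[0,0,0],[0,0,0],[0,0,0],[0,0,0],[0,0,0],[0,0,0],[0,0,0],[0,0,0],[0,0,0]], "grip": [1,1,1,1,1,1,0.5,0.2,0.2,0.2,0.2], "squeeze": 20}}

```text
clock: 16.62
tool_pos: [0.6104, -0.121, 0.0746]
eef_rot: [0.651, 0.759, -0.0, -0.0]
contact_force: [-0.0, 0.2, 4.0]
opening: 0.651
finger_force: 20.0
```

>>> {"api": "play_rows", "payload": {"translation": [[0,0,-0.03],[0,0,-0.05],[0,0,-0.05],[0.0535,0.0018,0],[0.0535,0.0018,0],[0.0535,0.0018,0],[0.0535,0.0018,0],[0.0535,0.0018,0],[0.0535,0.0018,0],[0.0535,0.0018,0],[0.0535,0.0018,0],[0,0,0],[0,0,0],[0,0,0.04],[0,0,0.015],[0,0,0]], "delta_rot": [[0,0,0],[0,0,0],[0,0,0],[0,0,0],[0,0,0],[0,0,0],[0,0,0],[0,0,0],[0,0,0],[0,0,0],[0,0,0],[0,0,0],[0,0,0],[0,0,0],[0,0,0],[0,0,0]], "grip": [0.2,0.2,0.2,0.2,0.2,0.2,0.2,0.2,0.2,0.2,0.2,0.2,0.2,0.2,0.2,0.2]}}

```text
clock: 18.62
tool_pos: [0.5593, 0.3024, 0.1482]
eef_rot: [0.652, 0.758, -0.002, -0.001]
contact_force: [-0.2, 0.7, -0.3]
opening: 0.65
finger_force: 20.0
```

>>> {"api": "play_rows", "payload": {"translation": [[0.0021,0.0012,0],[0,0,0.012],[0,0,0.009],[0,0,0.006],[0,0,0.003],[0,0,0.001],[0,0,0.001],[0,0,0]], "delta_rot": [[0,0,0],[0,0,0],[0,0,0],[0,0,0],[0,0,0],[0,0,0],[0,0,0],[0,0,0]], "grip": [0.2,0.2,0.2,0.2,0.2,0.2,0.2,0.2]}}

```text
clock: 19.62
tool_pos: [0.5603, 0.3065, 0.1174]
eef_rot: [0.651, 0.759, -0.001, -0.001]
contact_force: [-0.2, 0.0, -1.4]
opening: 0.647
finger_force: 20.0
```

>>> {"api": "play_rows", "payload": {"translation": [[-0.0015,0,0],[0,0,0.0015],[0,0,0.001],[0,0,0.001],[0,0,0.0005],[0,0,0],[0,0,0]], "delta_rot": [[0,0,0],[0,0,0],[0,0,0],[0,0,0],[0,0,0],[0,0,0],[0,0,0]], "grip": [0.2,0.2,0.2,0.2,0.2,0.2,0.2]}}

```text
clock: 20.5
tool_pos: [0.5604, 0.305, 0.1136]
eef_rot: [0.651, 0.759, -0.001, -0.001]
contact_force: [-1.8, -1.1, 4.0]
opening: 0.65
finger_force: 20.0
```

Lens seated. Releasing, then moving over the eyepiece.

>>> {"api": "play_rows", "payload": {"translation": [[0,0,0],[0,0,0],[0,0,0],[0,0,-0.05],[0,0,-0.06],[-0.056,-0.006,0],[-0.056,-0.006,0],[-0.056,-0.006,0],[-0.056,-0.006,0],[-0.056,-0.006,0],[-0.056,-0.006,0],[-0.056,-0.006,0],[-0.056,-0.006,0],[-0.056,-0.006,0],[-0.056,-0.006,0],[0,0,0],[0,0,0]], "delta_rot": [[0,0,0],[0,0,0],[0,0,0],[0,0,0],[0,0,0],[0,0,0],[0,0,0],[0,0,0],[0,0,0],[0,0,0],[0,0,0],[0,0,0],[0,0,0],[0,0,0],[0,0,0],[0,0,0],[0,0,0]], "grip": [0.5,0.8,1,1,1,1,1,1,1,1,1,1,1,1,1,1,1]}}

```text
clock: 22.62
tool_pos: [0.5864, -0.2568, 0.2231]
eef_rot: [0.651, 0.759, -0.0, -0.001]
contact_force: [0.6, 0.1, -0.0]
opening: 1.0
finger_force: 0.0
```

Run:
```python
from h import *
s=r.get_state();print(np.round(s["tool_pos"],4),R.from_quat(s["eef_rot"]).as_matrix().T.round(4))
c="wrist";cal=r.get_calibration(c);im=r.snapshot(c);vis=im.copy()
for n,(x,y,a) in {"eyepiece":(.585,-.2565,None)}.items():
    p,e,A=fit(cal,nongreen(im),PARTS[n],x,y,a);print(n,p.round(4),e.round(1),A)
    m=(render(cal,PARTS[n],p[0],p[1],0)>.5).astype(np.uint8);cv2.drawContours(vis,cv2.findContours(m,0,1)[0],-1,(255,0,255),1)
    d=p-s["tool_pos"][:2];print("tool d",R.from_quat(s["eef_rot"]).as_matrix()[:2,:2].T@d)
cv2.imwrite("pics/w6.png",cv2.resize(vis,(800,600),interpolation=cv2.INTER_CUBIC))
```

```text
[ 0.5864 -0.2568  0.2231] [[-0.1521  0.9884  0.0017]
 [ 0.9884  0.1521 -0.0019]
 [-0.0021  0.0014 -1.    ]]
eyepiece [ 0.5858 -0.2569] 135.9 2525.0
tool d [-1.32919019e-05 -6.13611121e-04]
```

View pics/w6.png

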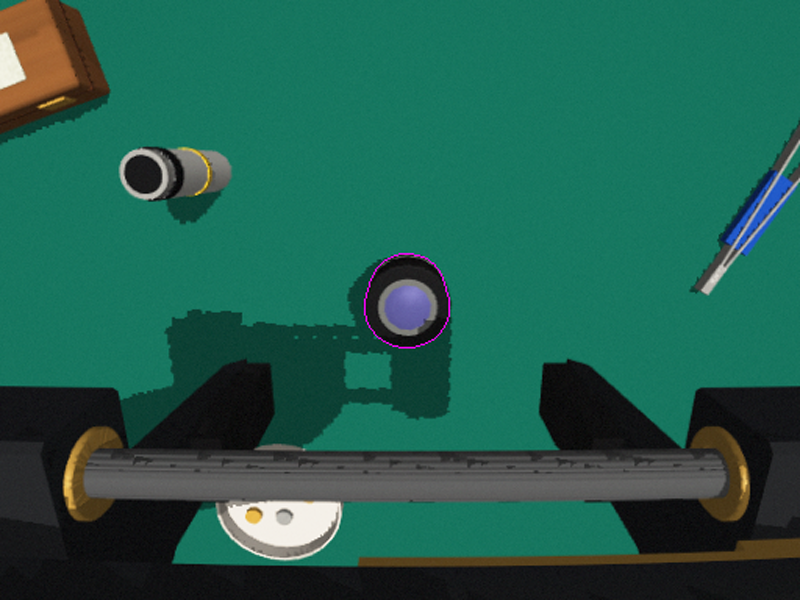

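The eyepiece head is centred between the fingers at (407,302). Descending to grip the head with the tips at about 36 mm.

>>> {"api": "play_rows", "payload": {"translation": [[0,0,0.05],[0,0,0.04],[0,0,0.02],[0,0,0.013],[0,0,0],[0,0,0],[0,0,0],[0,0,0],[0,0,0],[0,0,0]], "delta_rot": [[0,0,0],[0,0,0],[0,0,0],[0,0,0],[0,0,0],[0,0,0],[0,0,0],[0,0,0],[0,0,0],[0,0,0]], "grip": [1,1,1,1,1,0.5,0,-0.2,-0.2,-0.2], "squeeze": 20}}

```text
clock: 23.92
tool_pos: [0.5863, -0.2577, 0.1004]
eef_rot: [0.651, 0.759, -0.001, -0.001]
contact_force: [-1.2, -0.0, 1.6]
opening: 0.494
finger_force: 20.0
```

>>> {"api": "play_rows", "payload": {"translation": [[0,0,-0.03],[0,0,-0.05],[0,0,-0.04],[0.0568,0.0088,0],[0.0568,0.0088,0],[0.0568,0.0088,0],[0.0568,0.0088,0],[0.0568,0.0089,0],[0.0568,0.0089,0],[0.0568,0.0089,0],[0.0568,0.0089,0],[0,0,0],[0,0,0.04],[0,0,0.01],[0,0,0],[0,0,0]], "delta_rot": [[0,0,0],[0,0,0],[0,0,0],[0,0,0],[0,0,0],[0,0,0],[0,0,0],[0,0,0],[0,0,0],[0,0,0],[0,0,0],[0,0,0],[0,0,0],[0,0,0],[0,0,0],[0,0,0]], "grip": [-0.2,-0.2,-0.2,-0.2,-0.2,-0.2,-0.2,-0.2,-0.2,-0.2,-0.2,-0.2,-0.2,-0.2,-0.2,-0.2]}}

```text
clock: 25.92
tool_pos: [0.5879, 0.2024, 0.1714]
eef_rot: [0.651, 0.759, 0.0, -0.001]
contact_force: [-0.2, 0.7, -1.1]
opening: 0.496
finger_force: 20.0
```

Run:
```python
from h import *
s=r.get_state();t=np.array(s["tool_pos"]);M=R.from_quat(s["eef_rot"]).as_matrix();print(t.round(4),M.T.round(4).tolist())
c="wrist";cal=r.get_calibration(c);im=r.snapshot(c);vis=im.copy()
b=t+M@np.array([.0008,0,.1004]);print("bottom est",b.round(4),"tool d",(M.T@(np.array([.5878,.2034,b[2]])-b)).round(4))
m=(render(cal,PARTS["eyepiece"],b[0],b[1],0,b[2])>.5).astype(np.uint8);cv2.drawContours(vis,cv2.findContours(m,0,1)[0],-1,(255,0,255),1)
for (x,y,rad,col) in((.5878,.2034,.01725,(0,0,255)),(.4592,.2771,.01375,(0,0,255)),(.5602,.3047,.034,(0,0,255))):
    pts=[proj(cal,[x+rad*np.cos(a),y+rad*np.sin(a),.047]) for a in np.linspace(0,6.28,40)]
    cv2.polylines(vis,[np.round(np.array(pts)*16).astype(int)],True,col,1,shift=4)
cv2.imwrite("pics/w7.png",cv2.resize(vis,(800,600),interpolation=cv2.INTER_CUBIC))
```

```text
[0.5879 0.2024 0.1714] [[-0.1514, 0.9885, 0.0012], [0.9885, 0.1514, -0.0005], [-0.0007, 0.0011, -1.0]]
bottom est [0.5877 0.2033 0.071 ] tool d [0.0001 0.0002 0.    ]
```

View pics/w7.png

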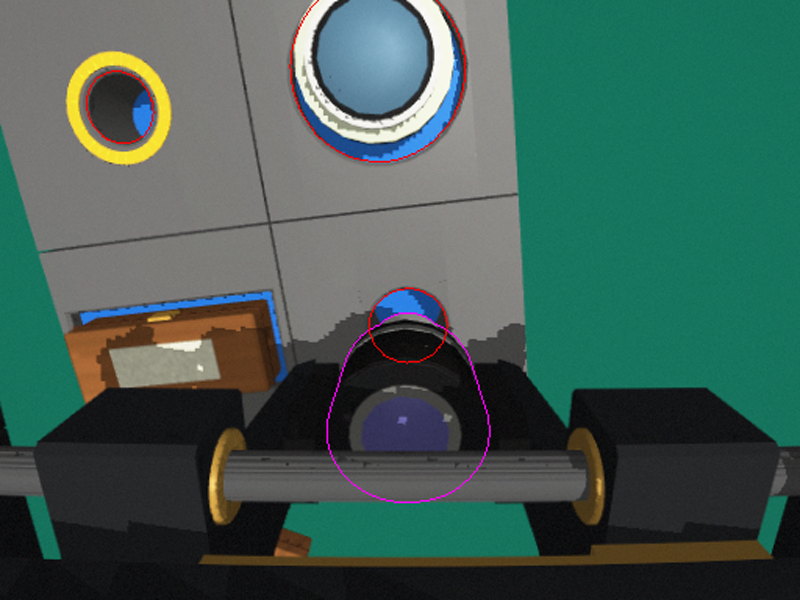

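The overlays (bore and held barrel) coincide at (407,325). The lens and case both sit in their recesses. Inserting the eyepiece slowly.

>>> {"api": "play_rows", "payload": {"translation": [[0,0,0.012],[0,0,0.008],[0,0,0.004],[0,0,0.003],[0,0,0.003],[0,0,0.003],[0,0,0],[0,0,0]], "delta_rot": [[0,0,0],[0,0,0],[0,0,0],[0,0,0],[0,0,0],[0,0,0],[0,0,0],[0,0,0]], "grip": [-0.2,-0.2,-0.2,-0.2,-0.2,-0.2,-0.2,-0.2]}}

```text
clock: 26.98
tool_pos: [0.5872, 0.2023, 0.1373]
eef_rot: [0.651, 0.759, -0.001, -0.001]
contact_force: [0.3, 0.4, -0.6]
opening: 0.493
finger_force: 20.0
```

>>> {"api": "play_rows", "payload": {"translation": [[0,0,0.005],[0,0,0.005],[0,0,0.005],[0,0,0.003],[0,0,0.001],[0,0,0.001],[0,0,0],[0,0,0]], "delta_rot": [[0,0,0],[0,0,0],[0,0,0],[0,0,0],[0,0,0],[0,0,0],[0,0,0],[0,0,0]], "grip": [-0.2,-0.2,-0.2,-0.2,-0.2,-0.2,-0.2,-0.2]}}

```text
clock: 27.98
tool_pos: [0.5872, 0.2023, 0.1173]
eef_rot: [0.651, 0.759, -0.001, -0.001]
contact_force: [0.6, -1.0, -1.2]
opening: 0.491
finger_force: 20.0
```

>>> {"api": "play_rows", "payload": {"translation": [[0,0,0.001],[0,0,0.0005],[0,0,0.0005],[0,0,0.0005],[0,0,0],[0,0,0]], "delta_rot": [[0,0,0],[0,0,0],[0,0,0],[0,0,0],[0,0,0],[0,0,0]], "grip": [-0.2,-0.2,-0.2,-0.2,-0.2,-0.2]}}

```text
clock: 28.72
tool_pos: [0.5871, 0.2023, 0.1154]
eef_rot: [0.651, 0.759, -0.001, -0.001]
contact_force: [-0.5, -0.9, 5.4]
opening: 0.496
finger_force: 19.9
```

Eyepiece seated (5.4 N at the expected height). Releasing only partway, since the case is close to one finger, then rising and going to the tube.

>>> {"api": "play_rows", "payload": {"translation": [[0,0,0],[0,0,0],[0,0,0],[0,0,-0.02],[0,0,-0.04],[0,0,-0.05],[-0.0483,-0.0235,0],[-0.0483,-0.0235,0],[-0.0483,-0.0235,0],[-0.0483,-0.0235,0],[-0.0483,-0.0235,0],[-0.0483,-0.0235,0],[-0.0483,-0.0235,0],[-0.0483,-0.0235,0],[0,0,0],[0,0,0]], "delta_rot": [[0,0,0],[0,0,0],[0,0,0],[0,0,0],[0,0,0],[0,0,0],[0,0,0],[0,0,0],[0,0,0],[0,0,0],[0,0,0],[0,0,0],[0,0,0],[0,0,0],[0,0,0],[0,0,0]], "grip": [0.1,0.2,0.2,0.2,0.2,0.2,0.2,0.2,0.2,0.2,0.2,0.2,0.2,0.2,0.2,0.2]}}

```text
clock: 30.72
tool_pos: [0.4609, -0.2076, 0.226]
eef_rot: [0.651, 0.759, 0.0, -0.0]
contact_force: [1.0, 0.3, 0.6]
opening: 0.603
finger_force: 0.0
```

Run:
```python
from h import *
s=r.get_state();print(np.round(s["tool_pos"],4),R.from_quat(s["eef_rot"]).as_matrix().T.round(4).tolist())
c="wrist";cal=r.get_calibration(c);im=r.snapshot(c);vis=im.copy()
for n,(x,y,a) in {"camera_tube":(.4596,-.2077,None)}.items():
    p,e,A=fit(cal,nongreen(im),PARTS[n],x,y,a);print(n,p.round(4),e.round(1),A)
    m=(render(cal,PARTS[n],p[0],p[1],0)>.5).astype(np.uint8);cv2.drawContours(vis,cv2.findContours(m,0,1)[0],-1,(255,0,255),1)
    d=p-s["tool_pos"][:2];print("tool d",R.from_quat(s["eef_rot"]).as_matrix()[:2,:2].T@d)
cv2.imwrite("pics/w8.png",cv2.resize(vis,(800,600),interpolation=cv2.INTER_CUBIC))
```

```text
[ 0.4609 -0.2076  0.226 ] [[-0.1522, 0.9884, 0.0003], [0.9884, 0.1522, -0.0001], [-0.0002, 0.0002, -1.0]]
camera_tube [ 0.4597 -0.208 ] 130.1 1136.0
tool d [-0.00016666 -0.00124487]
```

View pics/w8.png

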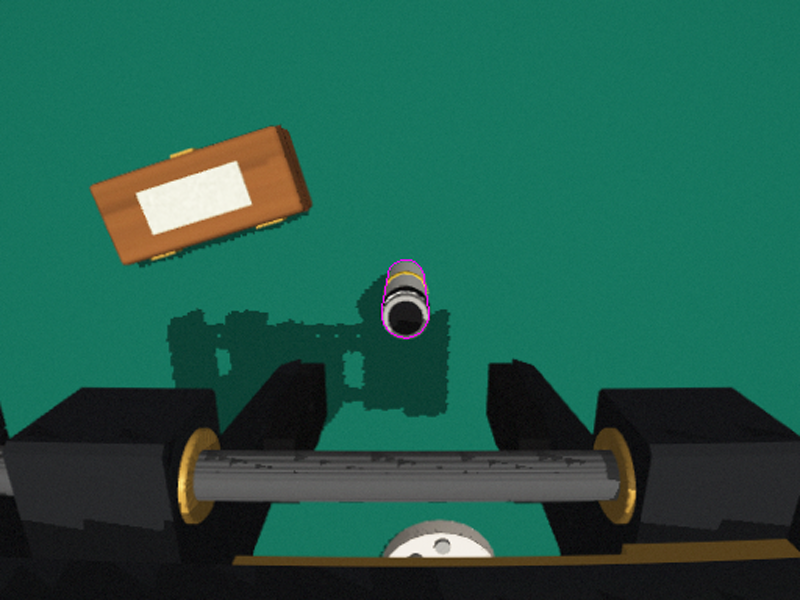

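The tube's outline sits between the fingers at (405,300). Gripping the tube above the yellow mark (tips at 42 mm).

>>> {"api": "play_rows", "payload": {"translation": [[0,-0.0012,0.05],[0,0,0.04],[0,0,0.02],[0,0,0.01],[0,0,0],[0,0,0],[0,0,0],[0,0,0],[0,0,0],[0,0,0]], "delta_rot": [[0,0,0],[0,0,0],[0,0,0],[0,0,0],[0,0,0],[0,0,0],[0,0,0],[0,0,0],[0,0,0],[0,0,0]], "grip": [0.2,0.2,0.2,0.2,0.2,-0.2,-0.5,-0.6,-0.6,-0.6], "squeeze": 20}}

```text
clock: 32.02
tool_pos: [0.459, -0.2085, 0.1054]
eef_rot: [0.651, 0.759, -0.001, -0.0]
contact_force: [0.1, -0.5, 4.9]
opening: 0.269
finger_force: 19.8
```

>>> {"api": "play_rows", "payload": {"translation": [[0,0,-0.03],[0,0,-0.05],[0,0,-0.04],[0.0533,0.0081,0],[0.0533,0.0081,0],[0.0533,0.0081,0],[0.0533,0.0081,0],[0.0533,0.0081,0],[0.0533,0.0081,0],[0.0533,0.0081,0],[0.0533,0.0081,0],[0.0533,0.0081,0],[0,0,0],[0,0,0.04],[0,0,0.01],[0,0,0],[0,0,0]], "delta_rot": [[0,0,0],[0,0,0],[0,0,0],[0,0,0],[0,0,0],[0,0,0],[0,0,0],[0,0,0],[0,0,0],[0,0,0],[0,0,0],[0,0,0],[0,0,0],[0,0,0],[0,0,0],[0,0,0],[0,0,0]], "grip": [-0.6,-0.6,-0.6,-0.6,-0.6,-0.6,-0.6,-0.6,-0.6,-0.6,-0.6,-0.6,-0.6,-0.6,-0.6,-0.6,-0.6]}}

```text
clock: 34.15
tool_pos: [0.4586, 0.2769, 0.1759]
eef_rot: [0.651, 0.759, -0.0, -0.001]
contact_force: [0.1, -0.2, -1.3]
opening: 0.263
finger_force: 19.8
```

Run:
```python
from h import *
s=r.get_state();t=np.array(s["tool_pos"]);M=R.from_quat(s["eef_rot"]).as_matrix();print(t.round(4),M.T.round(4).tolist())
c="wrist";cal=r.get_calibration(c);im=r.snapshot(c);vis=im.copy()
b=t+M@np.array([.0005,0,.1054]);print("bottom est",b.round(4),"tool d",(M.T@(np.array([.4590,.2771,b[2]])-b)).round(4))
m=(render(cal,PARTS["camera_tube"],b[0],b[1],0,b[2])>.5).astype(np.uint8);cv2.drawContours(vis,cv2.findContours(m,0,1)[0],-1,(255,0,255),1)
for (x,y,rad,col) in((.5878,.2034,.022,(0,0,255)),(.4590,.2771,.01375,(0,0,255))):
    pts=[proj(cal,[x+rad*np.cos(a),y+rad*np.sin(a),.047]) for a in np.linspace(0,6.28,40)]
    cv2.polylines(vis,[np.round(np.array(pts)*16).astype(int)],True,col,1,shift=4)
cv2.imwrite("pics/w9.png",cv2.resize(vis,(800,600),interpolation=cv2.INTER_CUBIC))
```

```text
[0.4586 0.2769 0.1759] [[-0.1514, 0.9885, 0.0011], [0.9885, 0.1514, -0.001], [-0.0012, 0.0009, -1.0]]
bottom est [0.4584 0.2775 0.0705] tool d [-0.0005  0.0006 -0.    ]
```

View pics/w9.png

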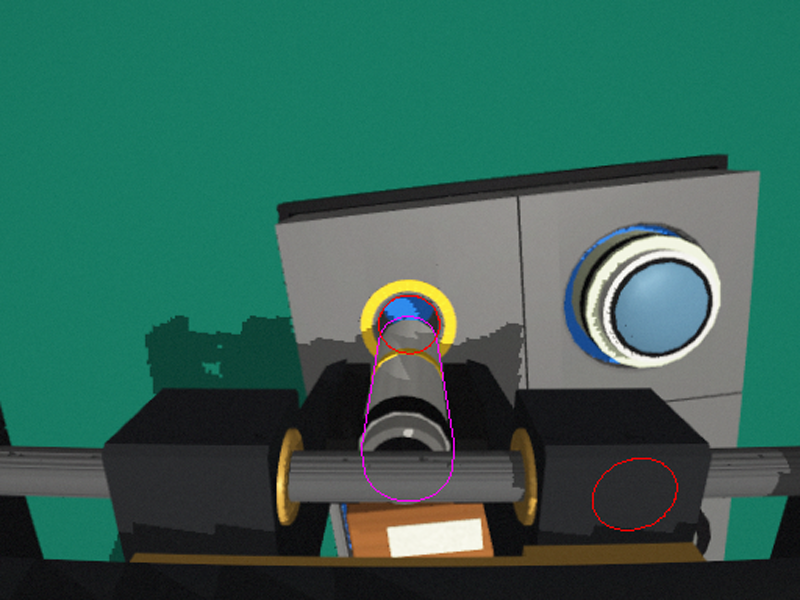

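The tube and bore overlays coincide at (408,330). Inserting.

>>> {"api": "play_rows", "payload": {"translation": [[-0.0005,0.0006,0.012],[0,0,0.008],[0,0,0.004],[0,0,0.003],[0,0,0.003],[0,0,0.003],[0,0,0],[0,0,0]], "delta_rot": [[0,0,0],[0,0,0],[0,0,0],[0,0,0],[0,0,0],[0,0,0],[0,0,0],[0,0,0]], "grip": [-0.6,-0.6,-0.6,-0.6,-0.6,-0.6,-0.6,-0.6]}}

```text
clock: 35.2
tool_pos: [0.4588, 0.2764, 0.1421]
eef_rot: [0.651, 0.759, -0.001, -0.001]
contact_force: [-0.1, 0.0, -0.8]
opening: 0.266
finger_force: 19.8
```

No contact with the tip 10 mm inside. 25.7 mm to go; fingertips will end up 5 mm above the insert.

>>> {"api": "play_rows", "payload": {"translation": [[0,0,0.006],[0,0,0.006],[0,0,0.005],[0,0,0.003],[0,0,0.002],[0,0,0.001],[0,0,0.001],[0,0,0],[0,0,0]], "delta_rot": [[0,0,0],[0,0,0],[0,0,0],[0,0,0],[0,0,0],[0,0,0],[0,0,0],[0,0,0],[0,0,0]], "grip": [-0.6,-0.6,-0.6,-0.6,-0.6,-0.6,-0.6,-0.6,-0.6]}}

```text
clock: 36.33
tool_pos: [0.4587, 0.2765, 0.1181]
eef_rot: [0.651, 0.759, -0.001, -0.001]
contact_force: [-0.7, 0.8, -0.9]
opening: 0.266
finger_force: 19.8
```

>>> {"api": "play_rows", "payload": {"translation": [[0,0,0.0007],[0,0,0.0005],[0,0,0.0005],[0,0,0],[0,0,0]], "delta_rot": [[0,0,0],[0,0,0],[0,0,0],[0,0,0],[0,0,0]], "grip": [-0.6,-0.6,-0.6,-0.6,-0.6]}}

```text
clock: 36.95
tool_pos: [0.4587, 0.2765, 0.1164]
eef_rot: [0.651, 0.759, -0.001, -0.001]
contact_force: [-1.3, 0.3, 1.7]
opening: 0.266
finger_force: 19.8
```

>>> {"api": "play_rows", "payload": {"translation": [[0,0,0.0004],[0,0,0],[0,0,0],[0,0,0],[0,0,0],[0,0,-0.02],[0,0,-0.04],[0,0,-0.05],[0,0,-0.05],[0,0,-0.05],[-0.055,0,0],[-0.055,0,0],[0,0,0],[0,0,0]], "delta_rot": [[0,0,0],[0,0,0],[0,0,0],[0,0,0],[0,0,0],[0,0,0],[0,0,0],[0,0,0],[0,0,0],[0,0,0],[0,0,0],[0,0,0],[0,0,0],[0,0,0]], "grip": [-0.6,-0.3,0,0.2,0.2,0.2,0.2,0.2,0.2,0.2,0.2,0.2,0.2,0.2]}}

```text
clock: 38.7
tool_pos: [0.4757, 0.1682, 0.326]
eef_rot: [0.651, 0.759, -0.0, -0.001]
contact_force: [-1.1, 0.6, 0.5]
opening: 0.601
finger_force: 0.0
```

Run:
```python
from h import *
a=r.snapshot("wrist");b=r.snapshot("scene");s=r.get_state();print(s["tool_pos"],s["clock"])
b=b[60:260,150:450]
cv2.imwrite("pics/w10.png",np.hstack([cv2.resize(a,(400,300)),cv2.resize(b,(400,267)) if 0 else cv2.copyMakeBorder(cv2.resize(b,(400,267)),0,33,0,0,0)]))
crop=r.snapshot("wrist")
cv2.imwrite("pics/w11.png",cv2.resize(crop,(800,600),interpolation=cv2.INTER_CUBIC))
for c in("scene",):
  for n in("cleaner_bottle","parts_dish"):
    for d in r.look_for(c,n)[:1]: print(n,np.round(d["point"],3))
```

```text
[0.47546646 0.16941455 0.32606397] 38.8
cleaner_bottle [0.792 0.025 0.057]
parts_dish [0.598 0.2   0.071]
```

View pics/w10.png

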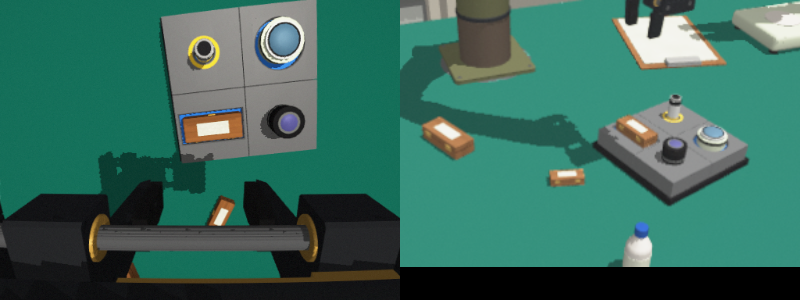

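The final view shows the tube in the yellow-ringed bore (204,50), the lens in its round recess (281,42), the case in its rectangle (212,127) and the eyepiece seated (288,122). The gripper is well clear, so I'm handing in.

```bash
python3 -c "
from plant import r
print(r.finish_job())"
```

```text
the job is handed in; nothing more can be done
None
```

All four accessories are in their inserts, placed in the order asked, and the job was handed in at about 39 s; the bottle and dish were not touched.

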